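Push a cassette back into the sprung row

TASK

Take the flat cassette with the pull tab out of its stand and push it down, from above, into the packed row in the magazine, right beside the cassette with two ears sticking out at its sides, on the side towards the sprung plate. Let the cassette itself wedge its neighbours apart (do not handle them or the sprung plate), press it gently but firmly until you feel it sit on the hidden depth stop at the bottom, then let go, leaving the whole row upright and everything else undisturbed.

Things in the scene. Friction and masses are not known exactly. Their poses are not given: they have to be found in the camera images.
- cassette: The cassette to insert: flat, grey slippery plastic (friction 0.2 to 0.3 on its like), 70 mm wide (its x), 14 mm thick (its y), 60 mm high without its pull tab. Its foot, up to 36 mm, is a tongue 36 mm wide (centred), wedge-shaped: 4 mm thick at the underside, 14 mm from 16 mm up. 0.06 to 0.11 kg. Origin: centre of the underside; z up. It starts upright in the stand; either face may go either way.
- tab_top (a point): Centre of the top of that cassette's pull tab, 116 mm above its underside. The tab is 30 mm wide (cassette's x), 10 mm thick (y), and rises 56 mm from the top of the body; grip it across its 10 mm thickness near the top, so that the fingertips stay 15 mm or more above the body and clear of the neighbours' tops.
- stand: Fixed dark metal stand, 100 x 56 mm, 33 mm high, with a slot 40 mm (x) by 17 mm (y) whose floor is 6 mm above its underside; the cassette's tongue stands in it. It stands on the raised plywood platform (306 x 646 mm, top 100 mm above the table). Origin: centre of the underside.
- magazine: Fixed aluminium magazine on the platform, base 100 mm (x) by 170 mm (y). The row runs along its y: 84 mm high fixed end wall (inner face at y = -60 mm), four cassettes, sprung plate, then a 78 mm high spring housing (y = 50 to 76). Side rails 73 mm apart, lips flared out to 43 mm height, keep the cassettes at x = 0, widths along x. Origin: centre of the underside.
- row_floor (a point): Floor of the row, 26 mm above the magazine's underside, at its x = 0, y = 0: two ledges for the row, and between them a channel 43 mm wide for the tongue, with a hidden depth stop set anywhere from 0 to 16 mm below the ledges. The new cassette sits on this stop, so its final depth is found only by feel. Squeezed by the row it does not fall home: press it down until the force rises steeply.
- plate: Sprung steel plate (66 mm wide, 8 mm thick, top 87 mm above the magazine's underside) pressing the row to the fixed end wall with 3.5 to 4.5 N, so the row has no gaps. It gives way towards the magazine's +y: origin (centre of its lower edge) at about y = 1 mm with four cassettes, 15 mm with five, stop at 37 mm. Not to be handled.
- index_cassette: The marked cassette: like the plain ones of the row but with two ears, 5 mm thick and 14 mm high, sticking out sideways at its top (98 mm over the ears, x). First, second or third from the fixed end wall; the new one goes on its +y side (magazine's y), towards the plate; seated, the centres are 14 mm apart. Origin: centre of the underside; axes as the magazine's.
- groove (a point): Where the foot goes in: middle of the groove between the eared cassette (10.5 mm to +y of its centre) and the bevel of its neighbour, 60 mm above the floor. It is 42 mm long (x), 7 mm wide at the top, 16 mm deep, no gap. A foot centred within 1.5 mm of it goes in under 4 to 12 N, and must be let shift 3.5 mm to +y as the wedge spreads the row; one stopped level with the tops is off: lift and shift it.
- row_a: Another cassette of the row, 70 x 14 x 60 mm, square foot, no tab, its top edge on the -y side bevelled over the middle 42 mm (7 mm off the thickness at the top, running out 16 mm lower); origin at the centre of the underside. Any place in the row but the last.
- row_b: Another cassette of the row, like row_a.
- row_c: Another cassette of the row, like row_a; always the last, next to the sprung plate.
- tape_roll: Bystander: small black roll of tape, 56 mm across, 19 mm high, on the platform.
- bin: Bystander: small blue open bin 60 x 85 x 28 mm.
- glue: Bystander: slim white bottle 98 mm high with a pointed top.
- frame_1: Bystander: black spectacle frame, 145 mm long, 46 mm high.

How it is judged:
On the way, in this order (a step that is already met when the one before it is completed fails the run):
1. The cassette is lifted clear out of the stand (z of cassette in the frame of stand above 0.04 m), for 0.2 s.
2. The cassette, in its place beside the eared one, is pressed on the stop in the magazine with more than 5 N (and no more than 25 N) (y of cassette in the frame of index_cassette between 0.011 and 0.017 m and x of cassette in the frame of index_cassette between -0.005 and 0.005 m and z of cassette in the frame of magazine below 0.0278 m and contact force between cassette and magazine above 5 N), for 0.1 s.
At the end, for the whole second after the job is handed in: Cassette released, at rest in the row beside the eared one on its sprung-plate side (centres 11-17 mm apart along the row, within 5 mm across), no more than 1.8 mm above the floor; all five within 0.06 rad of upright, old ones within 3 mm of the floor; sprung plate closed up behind the row (y of cassette in the frame of index_cassette between 0.011 and 0.017 m and x of cassette in the frame of index_cassette between -0.005 and 0.005 m and z of cassette in the frame of magazine below 0.0278 m and angle between each of cassette, index_cassette, row_a, row_b, row_c's own z axis and vertical below 0.06 rad and linear speed of cassette below 0.01 m/s and z of each of index_cassette, row_a, row_b, row_c in the frame of magazine below 0.029 m and y of plate in the frame of magazine below 0.02 m); the robot touches nothing.
It fails at once if The cassette is pressed on another cassette with more than 20 N, or on the magazine with more than 25 N (contact force between cassette and index_cassette above 20 N or contact force between cassette and row_a above 20 N or contact force between cassette and row_b above 20 N or contact force between cassette and row_c above 20 N or contact force between cassette and magazine above 25 N).
It fails at once if A cassette of the row is tipped by more than 0.25 rad or pulled up by more than 12 mm (angle between any of index_cassette, row_a, row_b, row_c's own z axis and vertical above 0.25 rad or z of any of index_cassette, row_a, row_b, row_c in the frame of magazine above 0.038 m).
It fails at once if The robot handles a cassette of the row (more than 6 N) or the sprung plate (more than 2 N) (contact force between any of the fingers, the arm and index_cassette above 6 N or contact force between any of the fingers, the arm and row_a above 6 N or contact force between any of the fingers, the arm and row_b above 6 N or contact force between any of the fingers, the arm and row_c above 6 N or contact force between the fingers and plate above 2 N).
It fails at once if A bystander is moved by more than 30 mm (distance of any of tape_roll, bin, glue, frame_1 from where it was at the start of the episode above 0.03 m).
It also fails if it takes over 72 s, if anything falls off the work surface, if the arm or the gripper's body presses on something with over 40 N, if the wrist force passes 120 N, or if a joint passes its speed limit or range.

ROBOT

A 6-joint arm with a two-finger parallel gripper is mounted at the origin on a cart in front of the work surface, level with it; the furniture and walls round the work are solid. World frame = base frame: x ahead of the robot, y to its left, z up, the work surface at z = 0. Lengths are in m, angles in rad, forces in N, time in s.
With the tool pointing down it reaches from about 0.4 to 0.825 m from the base axis. Payload 7 kg.
Tool frame: the origin (TCP) lies at the centre of the arm's flange, where the gripper is bolted on; the fingertips stand 178 mm ahead of it and the grasp point (between the pads) lies arm.tcp_to_grasp ahead of it (arm.tcp_to_grasp is the distance from the TCP to the grasp point, in m); z points along the fingers, y is the direction in which the jaws open and shut (so a half turn about z gives the same grasp; the last joint's range is limited). The gripper opens to 88 mm and grips with 3 to 60 N. Pads are 19 mm wide; open, the fingers measure 130 mm over their backs; the gripper's body (78 mm by 193 mm) begins 47 mm behind the grasp point.
Start: joints at [1.437, 0.359, 0.012, 0, -1.224, -0.288], TCP at [0.276, 0.616, 0.405] pointing down, gripper open.
Joint ranges: [-3.07, 3.07], [-1.43, 2.12], [-1.02, 1.25], [-3.03, 1.67], [-3.05, -0], [-3.03, 3.03]. Speed limits (rad/s): [2.39, 2.39, 3.01, 3.14, 3.14, 3.14].

INTERFACE

Orientations are given as [roll, pitch, yaw] about the fixed x, y, z axes, in that order (R = Rz(yaw) Ry(pitch) Rx(roll)).
In Python, from station import arm gives the robot as it stands.
- The arm moves only by the tool move_arm, never from a script. Its argument "deltas" is a list of rows, each a list of 6 numbers: the shift along the world's x, y, z in mm, then the turn, a rotation vector about the world's x, y, z in degrees. In form: [[tx, ty, tz, ax, ay, az], ...]. A call has exactly 5 rows; each row shifts and turns the commanded pose from where the row before left it; what a row does not reach is not made up. A row lasts 1/12 s, in which the tool goes at most 41.7 mm and 7.16 degrees, less where a joint would pass 70% of its speed; a pose out of reach is approached as far as the arm can. A call with a gripper value outside its range is refused whole. "claw" is the closure in counts, from 0 (fully open) to 255 (shut), set as the call begins (left out, the last holds). The fingers move at their own pace and stop on an object; "squeeze" is the grip in N (left out, the last holds). Time passes only in rows, so rows that do not move let the fingers close, or fill a call up. It gives the time, the measured TCP pose, the force and the opening at its end, in the units of the state.
- arm.get_state(): the state, without advancing time (a new reading comes with each control period).
- arm.grab_frame(name): name is "scene" or "top" or "wrist"; returns the picture (400x640x3 uint8, red, green, blue); there is no depth.
- arm.calibration(name): a dict with "intrinsics" (3x3 intrinsics, pixels), "T" (4x4, takes a point from camera to world coordinates); the wrist camera has in their place "mount" (4x4, takes a point from camera to tool coordinates, whose origin is the TCP and whose axes are the flange's). Camera axes: x right, y up, looking along -z (the intrinsics and any distortion apply to the point x, -y, -z); pixel columns grow to the right and rows downward; lengths in m; the calibration is good to about 2 mm. A picture is of the moment at which its call begins: read the wrist's pose just before it. calibration takes no time and is no camera call.
- arm.job_done(): hands the job in, once; it reports no verdict.
Trained networks look in the newest picture that a camera, given by its name, has taken for a name from the list of things; names that differ only in an ending like _2 or _b are one class to them, and where a whole thing is asked for, a point or a joint stands for the part that bears it (a point fixed in the world has none). Each returns a list of dicts, best first, with "score" (0 to 1); they miss things now and then, are a little off and sometimes report something else, mostly with a low value. They report only what shows in the picture. A call takes as long as a camera call.
- arm.spot_in(thing, camera): "xy" ([column, row] in pixels, amid what is visible of it).
- arm.masks_of(thing, camera): "pixels" (400x640 bool, what is visible of it) and "xy" ([column, row] in pixels, amid what is visible of it).
- arm.spot_point(thing, camera): "xy" ([column, row] in pixels: a listed point, or the origin of a listed thing).
The state is a dict: "t": time; "q": joint angles; "qd": joint speeds; "joint_efforts": joint torques, N m; "eef_pos": TCP position; "ee_rot": TCP orientation; "force": force on the tool from outside, world axes, zero at the start; "moment": the same for the moment, N m; "width": finger opening in m.
Only numpy, scipy, OpenCV 4.12 (cv2) and the standard library are available. Lean on these libraries where they do the work, as an engineer would, in place of code of your own. Each camera call takes 0.05 s, during which the arm holds its last target. There are 200 camera calls.

## Working session

There is one attempt and no reset: what is moved stays moved. The work goes in short steps, Python scripts to look and compute and a tool call to move; the robot and the scene stay as the last step left them, time stands still between calls to the robot, and variables do not carry over. Pictures are saved under pics/ and viewed, about 8 in all and at most 12, crops included, and the job is handed in when it is done.

Besides the shell and the picture viewer there is one more tool, called after "Call:" by a JSON object that holds its "op" and its "data". move_arm: Moves the arm, as the interface text tells. Its arguments: {"type":"object","properties":{"deltas":{"type":"array","items":{"type":"array","items":{"type":"number"}}},"claw":{"type":"number"},"squeeze":{"type":"number"}},"required":["deltas"]}

```bash
ls; mkdir -p pics
cat > h.py <<'E'
import numpy as np, cv2
from station import arm
from scipy.spatial.transform import Rotation as R
def cam(name):
    c=arm.calibration(name); K=np.array(c["intrinsics"])
    if "T" in c: return K,np.array(c["T"]),c
    s=arm.get_state(); T=np.eye(4); T[:3,:3]=R.from_euler('xyz',s["ee_rot"]).as_matrix(); T[:3,3]=s["eef_pos"]
    return K,T@np.array(c["mount"]),c
def proj(P,K,T):
    p=np.linalg.inv(T)@np.append(P,1); v=np.array([p[0],-p[1],-p[2]]); v=K@v; return v[:2]/v[2]
def atz(xy,z,K,T):
    v=np.linalg.inv(K)@np.array([*xy,1]); d=T[:3,:3]@np.array([v[0],-v[1],-v[2]]); o=T[:3,3]
    return o+d*(z-o[2])/d[2]
def save(n,im,): cv2.imwrite("pics/"+n,cv2.cvtColor(im,cv2.COLOR_RGB2BGR))
E
python3 - <<'E'
from h import *
print(arm.get_state(), arm.tcp_to_grasp)
for n in ["scene","top","wrist"]:
    K,T,c=cam(n); print(n,K.round(1).tolist(),T.round(3).tolist(),[k for k in c])
    im=arm.grab_frame(n); save(n+"0.png",im)
    for t in ["tab_top","stand","magazine","row_floor","index_cassette","groove","plate","cassette"]:
        r=arm.spot_point(t,n)[:2]
        print(t,[(np.round(q["xy"],1).tolist(),round(q["score"],2)) for q in r])
E
```

```text
pics
{'t': 0.0, 'q': array([ 1.43703757e+00,  3.59357781e-01,  1.10693274e-02, -3.44016818e-04,
       -1.22411430e+00, -2.88124543e-01]), 'qd': array([-0.00019926,  0.00140956,  0.00093333, -0.00180755,  0.00035374,
        0.00078462]), 'joint_efforts': array([ 1.62910026e-03, -5.82714415e+01,  2.93058836e+01,  6.99696198e+00,
        6.97512121e-03, -1.62443766e-04]), 'eef_pos': array([0.27630506, 0.61563847, 0.40374694]), 'ee_rot': array([ 3.13996054e+00, -1.46447351e-04, -4.22000333e-01]), 'force': array([ 0.26838481,  0.39582906, -0.79470154]), 'moment': array([-0.0131019 ,  0.01778849, -0.01875632]), 'width': 0.08752727015553244} 0.1593
scene [[479.1, 0.0, 316.3], [0.0, 479.1, 192.3], [0.0, 0.0, 1.0]] [[0.551, 0.615, -0.563, -0.033], [-0.834, 0.393, -0.387, -0.432], [-0.017, 0.683, 0.73, 0.958], [0.0, 0.0, 0.0, 1.0]] ['intrinsics', 'T']
tab_top [([262.2, 153.2], 0.79), ([343.1, 241.6], 0.72)]
stand [([266.0, 194.3], 0.84)]
magazine [([326.2, 232.5], 0.85)]
row_floor [([326.9, 226.6], 0.61)]
index_cassette [([343.9, 239.7], 0.65)]
groove [([335.9, 220.3], 0.87), ([218.2, 155.1], 0.23)]
plate [([321.3, 225.1], 0.53)]
cassette [([267.6, 191.0], 0.9)]
top [[470.1, 0.0, 325.7], [0.0, 470.1, 201.7], [0.0, 0.0, 1.0]] [[0.009, 0.993, -0.121, 0.45], [-1.0, 0.007, -0.011, -0.009], [-0.01, 0.121, 0.993, 1.5], [0.0, 0.0, 0.0, 1.0]] ['intrinsics', 'T']
tab_top [([281.4, 217.2], 0.65)]
stand [([286.6, 220.3], 0.64)]
magazine [([348.6, 231.2], 0.67)]
row_floor [([350.0, 230.4], 0.71)]
index_cassette [([362.0, 235.9], 0.55)]
groove [([362.2, 237.6], 0.62)]
plate [([349.3, 230.5], 0.63)]
cassette [([283.7, 220.7], 0.56)]
wrist [[342.8, 0.0, 319.5], [0.0, 342.8, 199.8], [0.0, 0.0, 1.0]] [[-0.409, 0.875, 0.26, 0.348], [-0.912, -0.392, -0.117, 0.584], [-0.0, -0.285, 0.959, 0.385], [0.0, 0.0, 0.0, 1.0]] ['intrinsics', 'mount']
tab_top []
stand []
magazine []
row_floor []
index_cassette []
groove []
plate []
cassette []
```

Run:
```python
from h import *
a=cv2.imread("pics/scene0.png")[110:310,180:440]; b=cv2.imread("pics/top0.png")[150:300,220:440]
a=cv2.resize(a,(780,600))[:, :]; cv2.imwrite("pics/s1.png",a)
cv2.imwrite("pics/t1.png",cv2.resize(b,(800,545),interpolation=cv2.INTER_CUBIC))
K,T,_=cam("top")
for n,xy,z in [("tab",(281.4,217.2),.222),("stand",(286.6,220.3),.1),("mag",(348.6,231.2),.1),("rf",(350,230.4),.126),("ic",(362,235.9),.126),("groove",(362.2,237.6),.186),("plate",(349.3,230.5),.126)]: print(n,atz(xy,z,K,T).round(4))
K,T,_=cam("scene")
for n,xy,z in [("tab",(262.2,153.2),.222),("stand",(266,194.3),.1),("mag",(326.2,232.5),.1),("rf",(326.9,226.6),.126),("ic",(343.9,239.7),.126),("groove",(335.9,220.3),.186),("plate",(321.3,225.1),.126)]: print(n,atz(xy,z,K,T).round(4))
```

```text
tab [0.5622 0.1263 0.222 ]
stand [0.5637 0.1234 0.1   ]
mag [ 0.5326 -0.0619  0.1   ]
rf [ 0.5335 -0.065   0.126 ]
ic [ 0.5177 -0.1     0.126 ]
groove [ 0.5101 -0.0966  0.186 ]
plate [ 0.5332 -0.063   0.126 ]
tab [0.5706 0.1299 0.222 ]
stand [0.5572 0.123  0.1   ]
mag [ 0.5368 -0.0651  0.1   ]
rf [ 0.5345 -0.0686  0.126 ]
ic [ 0.5236 -0.1194  0.126 ]
groove [ 0.5179 -0.1015  0.186 ]
plate [ 0.5313 -0.0557  0.126 ]
```

View pics/s1.png

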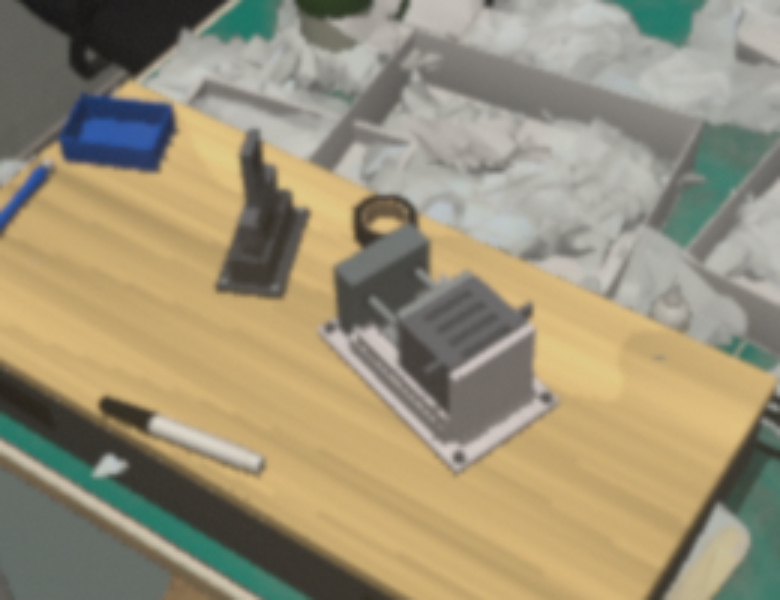

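View pics/t1.png

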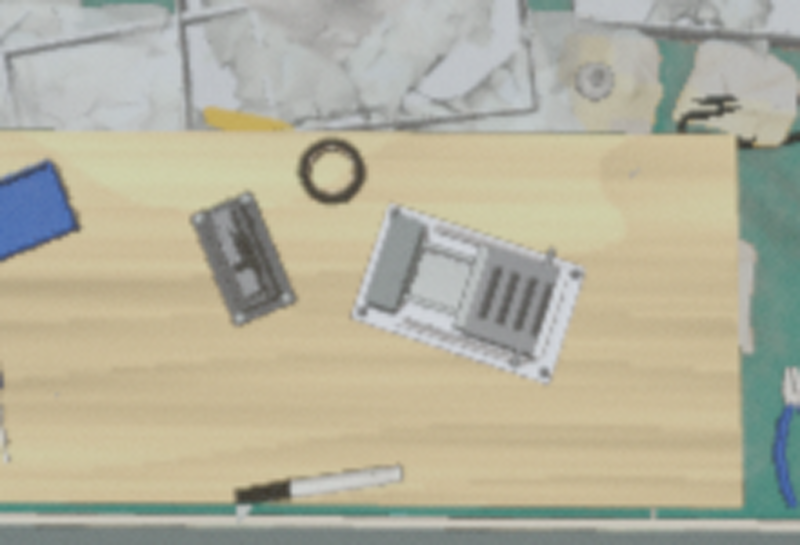

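The scene crop shows the stand at (262,230), the magazine at (440,340) with its end wall at the right and its housing at the left, and ears near (525,312) and (430,368). In the top crop the ears are at about (550,255) and (517,362), and the stand is centred at (245,258). Next I'll work out the yaws from the corners.

Run:
```python
from h import *
K,T,_=cam("top")
f=lambda u,v,z: atz((220+u/3.636,150+v/3.636),z,K,T)[:2]
for n,c,z in [("mag",[(395,208),(583,272),(548,380),(352,318)],.106),("stand",[(192,215),(248,192),(297,300),(238,325)],.106)]:
    P=np.array([f(*q,z) for q in c],dtype=np.float32); print(n,P.round(4).tolist(),P.mean(0))
    for i in range(4):
        d=P[(i+1)%4]-P[i]; print(np.hypot(*d).round(4),np.degrees(np.arctan2(d[1],d[0])).round(1))
s=arm.get_state()
e=np.array([0.565,0.125]); print(np.degrees(s["ee_rot"]))
# ears top z=.186
for e in [(550,255),(520,360)]: print(f(*e,.184))
print(arm.calibration("wrist")["mount"])
```

```text
mag [[0.6033999919891357, -0.0019000000320374966], [0.5519999861717224, -0.155799999833107], [0.4641999900341034, -0.12700000405311584], [0.5130000114440918, 0.03240000084042549]] [ 0.53314996 -0.06307369]
0.1622 -108.5
0.0924 161.9
0.1666 73.0
0.0967 -20.8
stand [[0.5964000225067139, 0.1647000014781952], [0.6157000064849854, 0.11900000274181366], [0.5273000001907349, 0.07739999890327454], [0.506600022315979, 0.12520000338554382]] [0.56148636 0.12158197]
0.0496 -67.0
0.0977 -154.8
0.0521 113.5
0.0981 23.8
[ 1.79997418e+02  1.16430618e-03 -2.41713317e+01]
[ 0.55926284 -0.12217674]
[ 0.47845676 -0.09897611]
[[ 2.66093351e-04  9.58645334e-01  2.84603326e-01  7.83857764e-02]
 [ 9.99999961e-01 -2.80660154e-04  1.04011666e-05  1.71932189e-04]
 [ 8.98478432e-05  2.84603312e-01 -9.58645371e-01  1.95440648e-02]
 [ 0.00000000e+00  0.00000000e+00  0.00000000e+00  1.00000000e+00]]
```

Call:
{"op": "move_arm", "data": {"deltas": [[19.1,-32.9,6,0,0,3.23],[19.1,-32.9,6,0,0,3.23],[19.1,-32.9,6,0,0,3.23],[19.1,-32.9,6,0,0,3.23],[19.1,-32.9,6,0,0,3.23]], "claw": 0}}

```text
t: 1.77
eef_pos: [0.3723, 0.4497, 0.435]
ee_rot: [-3.141, -0.0, -0.137]
force: [0.7, 0.2, 0.7]
width: 0.0875
```

Call:
{"op": "move_arm", "data": {"deltas": [[19.1,-32.9,6,0,0,3.23],[19.1,-32.9,6,0,0,3.23],[19.1,-32.9,6,0,0,3.23],[19.1,-32.9,6,0,0,3.23],[19.1,-32.9,6,0,0,3.23]]}}

```text
t: 2.18
eef_pos: [0.4678, 0.285, 0.4654]
ee_rot: [-3.141, -0.001, 0.145]
force: [0.6, 0.9, -0.6]
width: 0.0876
```

Call:
{"op": "move_arm", "data": {"deltas": [[19.1,-32.9,1,0,0,3.23],[19.1,-32.9,1,0,0,3.23],[19.1,-32.9,1,0,0,3.23],[19.1,-32.9,1,0,0,3.23],[19.1,-32.9,1,0,0,3.23]]}}

```text
t: 2.6
eef_pos: [0.5634, 0.1205, 0.4701]
ee_rot: [-3.142, -0.001, 0.427]
force: [1.1, 1.1, -0.4]
width: 0.0873
```

```bash
cat > look.py <<'E'
from h import *
import sys
def look(name,things):
    for _ in range(1):
        K,T,c=cam("wrist"); im=arm.grab_frame("wrist"); save(name,im)
    s=arm.get_state(); print(s["t"],s["eef_pos"].round(4),np.degrees(s["ee_rot"]).round(2),s["force"].round(2),s["width"])
    for t,z in things:
        for q in arm.spot_point(t,"wrist")[:2]: print(t,np.round(q["xy"],1),round(q["score"],2),atz(q["xy"],z,K,T).round(4))
    return K,T,im
E
python3 - <<'E'
from look import *
look("w1.png",[("tab_top",.222),("stand",.1),("cassette",.106)])
E
```

```text
2.65 [0.5657 0.1162 0.47  ] [1.7989e+02 1.0000e-02 2.4600e+01] [ 1.9  -0.94  2.27] 0.0875068166959909
tab_top [316.  211.4] 0.67 [0.5643 0.1224 0.222 ]
stand [316.4 174.7] 0.9 [0.5637 0.1229 0.1   ]
cassette [317.2 176.9] 0.61 [0.5632 0.1217 0.106 ]
```

View pics/w1.png

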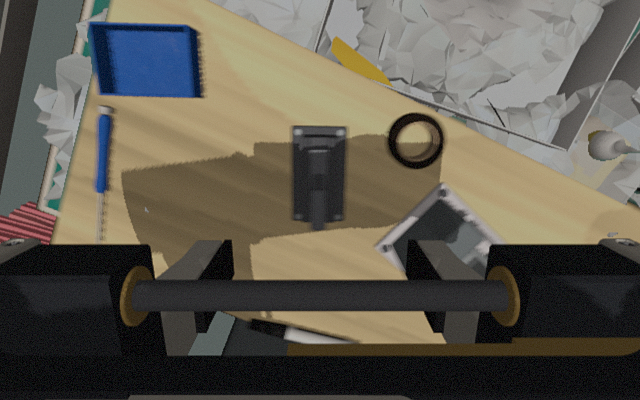

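The wrist picture shows the stand at columns 292–346, rows 126–222, square to the image, with the tab near column 318. I'll take one settled measurement and then go look at the magazine.

Run:
```python
from look import *
K,T,im=look("w2.png",[("tab_top",.222),("stand",.1),("cassette",.106)])
for t in ["stand","cassette"]:
    m=arm.masks_of(t,"wrist")[0]["pixels"]; y,x=np.nonzero(m); print(t,x.min(),x.max(),y.min(),y.max(),cv2.minAreaRect(np.c_[x,y].astype(np.float32)))
cv2.imwrite("pics/w2c.png",cv2.resize(cv2.imread("pics/w2.png")[110:240,260:380],None,fx=4.5,fy=4.5,interpolation=cv2.INTER_CUBIC))
```

```text
2.85 [0.5628 0.122  0.4695] [-1.7999e+02  1.0000e-02  2.4190e+01] [0.72 1.1  0.36] 0.08765082017274856
tab_top [315.  212.5] 0.9 [0.5631 0.1233 0.222 ]
stand [318.  173.3] 0.87 [0.5654 0.1225 0.1   ]
cassette [320.4 177.7] 0.64 [0.5634 0.1189 0.106 ]
stand 289 345 125 222 ((317.0, 173.5), (97.0, 56.0), 90.0)
cassette 307 324 146 230 ((315.5, 188.0), (84.0, 17.0), 90.0)
```

View pics/w2c.png

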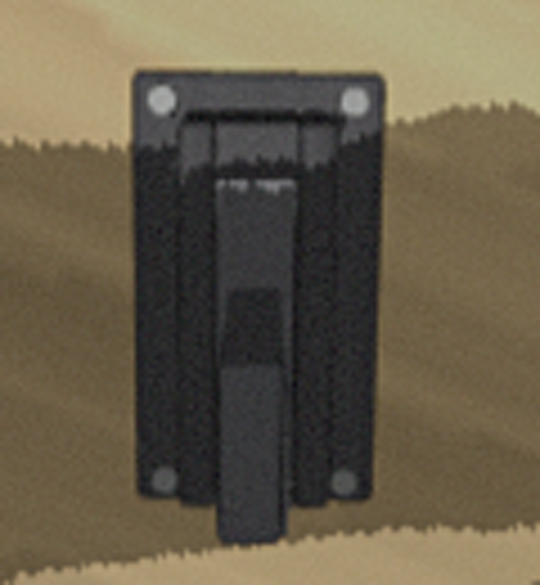

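Call:
{"op": "move_arm", "data": {"deltas": [[-4,-27,0,0,0,-6.1],[-4,-27,0,0,0,-6.1],[-4,-27,0,0,0,-6.1],[-4,-27,0,0,0,-6.1],[-4,-27,0,0,0,-6.1]]}}

```text
t: 3.52
eef_pos: [0.5423, -0.0129, 0.4699]
ee_rot: [-3.141, -0.0, -0.112]
force: [0.3, 0.2, 0.0]
width: 0.0873
```

Call:
{"op": "move_arm", "data": {"deltas": [[-4,-27,0,0,0,-6.1],[-4,-27,0,0,0,-6.0],[0,0,0,0,0,0],[0,0,0,0,0,0],[0,0,0,0,0,0]]}}

```text
t: 3.93
eef_pos: [0.5348, -0.0662, 0.4698]
ee_rot: [-3.141, -0.0, -0.318]
force: [-0.2, 0.4, 0.1]
width: 0.0873
```

Run:
```python
from look import *
K,T,im=look("w3.png",[("groove",.186),("index_cassette",.126),("magazine",.1),("row_floor",.126),("plate",.126)])
for q in arm.masks_of("index_cassette","wrist")[:2]:
    y,x=np.nonzero(q["pixels"]); print(q["score"],x.min(),x.max(),y.min(),y.max(),cv2.minAreaRect(np.c_[x,y].astype(np.float32)))
```

```text
3.9833 [ 0.5349 -0.0659  0.4697] [-1.7999e+02 -1.0000e-02 -1.8210e+01] [-0.58  0.26 -0.67] 0.08753540403774257
groove [364.9 199.3] 0.59 [ 0.5238 -0.1012  0.186 ]
index_cassette [367.9 178.1] 0.8 [ 0.524  -0.1123  0.126 ]
magazine [313.2 174.2] 0.8 [ 0.5391 -0.0609  0.1   ]
magazine [141.3 210.1] 0.43 [0.5595 0.1272 0.1   ]
row_floor [313.3 182.3] 0.77 [ 0.5366 -0.0607  0.126 ]
row_floor [338.5 182. ] 0.57 [ 0.5292 -0.0841  0.126 ]
plate [316.6 181.5] 0.63 [ 0.5364 -0.064   0.126 ]
0.88 365 389 137 253 ((377.8653259277344, 194.90069580078125), (115.97584533691406, 23.81136703491211), 88.83085632324219)
```

View pics/w3.png

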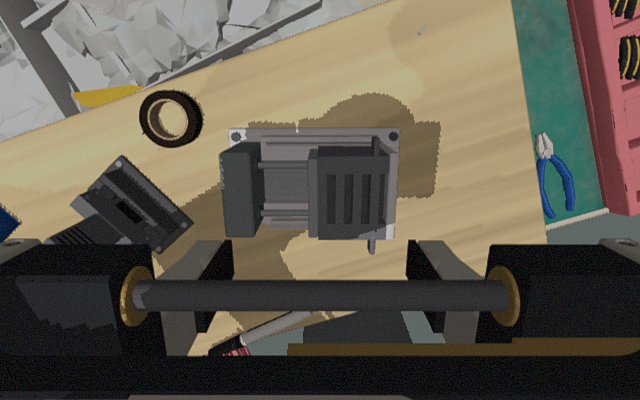

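The magazine is at columns 220–397, rows 127–240, with ears at about (377,145) and (372,247). I'll zoom in on the row and measure it.

Run:
```python
import cv2
cv2.imwrite("pics/w3c.png",cv2.resize(cv2.imread("pics/w3.png")[120:260,280:410],None,fx=4,fy=4,interpolation=cv2.INTER_CUBIC))
```

```text
(no output)
```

View pics/w3c.png

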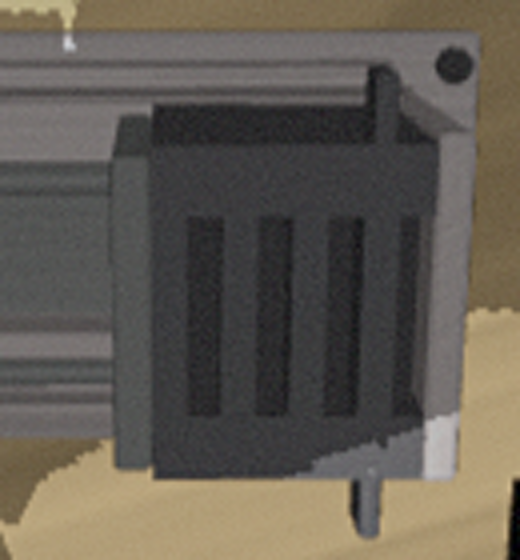

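The crop shows four bevel grooves at crop x≈205, 274, 344 and 410. The ears, at (384,105) and (366,505), sit on the +y half of the cassette next to the end wall. So the eared cassette is first in the row, and the target groove is at crop x≈344, which is full-image (366,198). This agrees with the network. Next I go back to grasp.

Call:
{"op": "move_arm", "data": {"deltas": [[4.1,27,0,0,0,6.06],[4.1,27,0,0,0,6.06],[4.1,27,0,0,0,6.06],[4.1,27,0,0,0,6.06],[4.1,27,0,0,0,6.06]]}}

```text
t: 4.7
eef_pos: [0.5554, 0.0698, 0.4697]
ee_rot: [-3.142, -0.0, 0.215]
force: [0.4, -0.8, 0.6]
width: 0.0875
```

Call:
{"op": "move_arm", "data": {"deltas": [[4,27,0,0,0,6.06],[3.8,27.2,0,0,0,6.06],[0,0,-10,0,0,0],[0,0,-15,0,0,0],[0,0,-15,0,0,0]]}}

```text
t: 5.12
eef_pos: [0.5632, 0.1234, 0.4292]
ee_rot: [-3.142, -0.001, 0.422]
force: [-0.0, 0.6, 0.3]
width: 0.0878
```

Call:
{"op": "move_arm", "data": {"deltas": [[0,0,-10,0,0,0],[0,0,0,0,0,0],[0,0,0,0,0,0],[0,0,0,0,0,0],[0,0,0,0,0,0]]}}

```text
t: 5.53
eef_pos: [0.5634, 0.1224, 0.4207]
ee_rot: [3.141, -0.002, 0.421]
force: [0.1, 0.0, 0.2]
width: 0.0874
```

Run:
```python
from look import *
K,T,im=look("w4.png",[("tab_top",.222),("stand",.1)])
s=arm.get_state(); g=s["eef_pos"]
print("tool axis at .222 px",proj([g[0],g[1],.222],K,T))
```

```text
5.5833 [0.5634 0.1224 0.4207] [ 1.800e+02 -9.000e-02  2.409e+01] [0.   0.86 0.07] 0.08757676585826783
tab_top [313.7 241.6] 0.81 [0.5628 0.1245 0.222 ]
stand [319.5 189.5] 0.82 [0.5627 0.1208 0.1   ]
tool axis at .222 px [317.39283542 242.39145984]
```

View pics/w4.png

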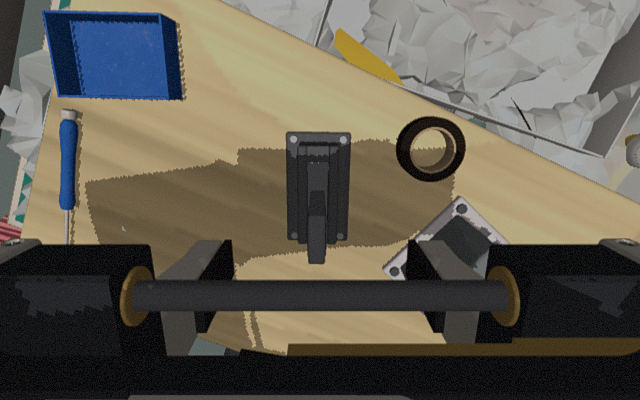

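The tab is centred at column 317 under the tool axis and square to it, so I descend and grip.

Call:
{"op": "move_arm", "data": {"deltas": [[0,0,-13,0,0,0],[0,0,-13,0,0,0],[0,0,-13,0,0,0],[0,0,-13.5,0,0,0],[0,0,0,0,0,0]]}}

```text
t: 6.1
eef_pos: [0.5624, 0.1222, 0.3648]
ee_rot: [-3.141, 0.004, 0.42]
force: [-0.2, -0.3, -0.7]
width: 0.0876
```

Call:
{"op": "move_arm", "data": {"deltas": [[0,0,0,0,0,0],[0,0,0,0,0,0],[0,0,0,0,0,0],[0,0,0,0,0,0],[0,0,0,0,0,0]], "claw": 255, "squeeze": 40}}

```text
t: 6.52
eef_pos: [0.5632, 0.1226, 0.3679]
ee_rot: [-3.141, -0.001, 0.421]
force: [0.3, 0.1, 0.3]
width: 0.0604
```

Call:
{"op": "move_arm", "data": {"deltas": [[0,0,0,0,0,0],[0,0,0,0,0,0],[0,0,0,0,0,0],[0,0,0,0,0,0],[0,0,0,0,0,0]]}}

```text
t: 6.93
eef_pos: [0.5631, 0.1225, 0.3672]
ee_rot: [3.142, 0.0, 0.421]
force: [-0.1, -0.3, -0.5]
width: 0.0267
```

Call:
{"op": "move_arm", "data": {"deltas": [[0,0,0,0,0,0],[0,0,0,0,0,0],[0,0,0,0,0,0],[0,0,0,0,0,0],[0,0,0,0,0,0]]}}

```text
t: 7.35
eef_pos: [0.5631, 0.1226, 0.3671]
ee_rot: [-3.141, 0.0, 0.421]
force: [-0.1, 0.1, 0.6]
width: 0.0095
```

Call:
{"op": "move_arm", "data": {"deltas": [[0,0,0,0,0,0],[0,0,2,0,0,0],[0,0,4,0,0,0],[0,0,6,0,0,0],[0,0,6,0,0,0]]}}

```text
t: 7.77
eef_pos: [0.5632, 0.1224, 0.3859]
ee_rot: [3.141, 0.0, 0.421]
force: [0.1, -0.3, -0.9]
width: 0.0098
```

Call:
{"op": "move_arm", "data": {"deltas": [[0,0,15,0,0,0],[0,0,20,0,0,0],[0,0,20,0,0,0],[0,0,20,0,0,0],[0,0,15,0,0,0]]}}

```text
t: 8.18
eef_pos: [0.5632, 0.1222, 0.478]
ee_rot: [3.141, -0.002, 0.421]
force: [-0.0, 0.4, 0.7]
width: 0.0101
```

Call:
{"op": "move_arm", "data": {"deltas": [[-5,-28,0,0,0,-5.3],[-5,-28,0,0,0,-5.3],[-5,-28,0,0,0,-5.3],[-5,-28,0,0,0,-5.3],[-5,-28,0,0,0,-5.3]]}}

```text
t: 8.6
eef_pos: [0.5376, -0.0188, 0.4762]
ee_rot: [3.142, -0.001, -0.046]
force: [-0.4, -0.8, -0.5]
width: 0.0099
```

Call:
{"op": "move_arm", "data": {"deltas": [[-5,-28,0,0,0,-5.3],[-5,-28,0,0,0,-5.3],[-4.7,-28,0,0,0,-5.2],[0,0,0,0,0,0],[0,0,0,0,0,0]]}}

```text
t: 9.02
eef_pos: [0.523, -0.103, 0.4761]
ee_rot: [-3.141, -0.001, -0.32]
force: [0.3, 0.3, -1.6]
width: 0.0099
```

Run:
```python
from look import *
K,T,im=look("w5.png",[("groove",.186),("index_cassette",.126),("magazine",.1),("tab_top",.3328),("cassette",.2168)])
s=arm.get_state(); g=s["eef_pos"]; 
x=R.from_euler('xyz',s["ee_rot"]).as_matrix()
for z in (.3328,.2768,.2168,.186): print(z,proj([g[0],g[1],z],K,T))
for sx in (1,-1):
  for sy in (1,-1):
    print(proj(g*[1,1,0]+[0,0,.2768]+x[:,0]*.035*sx+x[:,1]*.007*sy,K,T))
cv2.imwrite("pics/w5c.png",cv2.resize(cv2.imread("pics/w5.png")[110:300,220:410],None,fx=3,fy=3,interpolation=cv2.INTER_CUBIC))
```

```text
9.0667 [ 0.5233 -0.1021  0.4759] [-1.7999e+02 -5.0000e-02 -1.8230e+01] [ 0.36  0.19 -0.73] 0.009675958960701612
index_cassette [328.2 177.6] 0.81 [ 0.5235 -0.1125  0.126 ]
index_cassette [286.2 181.5] 0.19 [ 0.5328 -0.0718  0.126 ]
magazine [277.6 175.1] 0.8 [ 0.5372 -0.0611  0.1   ]
magazine [326.2 179.8] 0.4 [ 0.5161 -0.1085  0.1   ]
tab_top [318.8 291.3] 0.55 [ 0.5256 -0.1039  0.3328]
cassette [321.2 208.4] 0.71 [ 0.5234 -0.1047  0.2168]
0.3328 [313.08471207 297.41608453]
0.2768 [314.85428924 242.53282581]
0.2168 [315.91403985 209.66476684]
0.186 [316.28992238 198.00680798]
[327.35509219 182.51468798]
[301.38204742 182.60709821]
[327.02030467 296.64834242]
[303.56736495 296.72295913]
```

View pics/w5c.png

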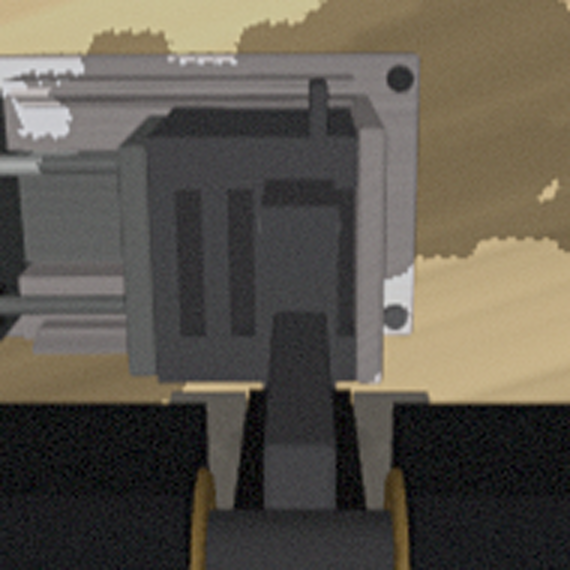

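The held cassette shows its body top at crop x 261–340 and its tab at 265–336, about 6 px right of the predicted tool axis. The free grooves are at x 175–205 and 228–256. I'll measure the offset from the image itself instead of trusting the mount.

Run:
```python
from h import *
g=cv2.imread("pics/w5.png",0).astype(float)
p=lambda r0,r1,c0,c1:print(r0,c0,g[r0:r1,c0:c1].mean(0).round().astype(int).tolist())
p(190,205,262,346); p(182,200,300,340); p(245,260,300,340); p(262,275,300,340)
print("rows",g[140:250,264:274].mean(1).round().astype(int).tolist())
print("rows groove",g[160:235,297:304].mean(1).round().astype(int).tolist())
print("rows cass",g[165:200,312:328].mean(1).round().astype(int).tolist())
```

```text
190 262 [92, 93, 92, 93, 93, 94, 93, 87, 71, 66, 67, 66, 66, 66, 66, 69, 67, 53, 48, 49, 48, 49, 50, 49, 48, 54, 67, 69, 66, 66, 67, 67, 67, 67, 54, 48, 50, 49, 49, 48, 49, 49, 54, 67, 67, 67, 67, 66, 66, 67, 66, 67, 66, 66, 66, 67, 67, 66, 66, 67, 66, 67, 67, 66, 68, 66, 67, 67, 66, 67, 60, 49, 48, 48, 46, 51, 76, 114, 124, 129, 128, 128, 128, 128]
182 300 [49, 50, 48, 49, 56, 67, 71, 67, 67, 67, 66, 67, 66, 67, 66, 67, 67, 67, 67, 66, 66, 67, 67, 67, 67, 67, 67, 67, 67, 67, 66, 68, 64, 53, 48, 48, 46, 51, 76, 113]
245 300 [75, 42, 19, 14, 14, 11, 17, 15, 34, 47, 49, 48, 49, 48, 49, 48, 48, 49, 48, 47, 49, 47, 48, 48, 48, 48, 48, 49, 47, 47, 46, 30, 17, 15, 11, 17, 14, 21, 43, 76]
262 300 [12, 16, 13, 16, 16, 11, 14, 23, 59, 62, 65, 67, 67, 66, 67, 65, 66, 66, 66, 66, 66, 66, 65, 66, 66, 67, 66, 66, 67, 64, 62, 55, 17, 11, 19, 12, 16, 17, 15, 15]
rows [131, 112, 87, 92, 107, 113, 127, 132, 116, 98, 89, 82, 74, 65, 57, 59, 65, 66, 70, 76, 78, 77, 78, 80, 79, 78, 77, 79, 78, 79, 78, 78, 78, 80, 80, 79, 80, 80, 80, 80, 80, 81, 83, 81, 81, 82, 81, 81, 80, 82, 81, 81, 82, 81, 82, 82, 82, 83, 82, 82, 83, 84, 83, 84, 84, 82, 84, 84, 85, 84, 84, 84, 85, 84, 85, 84, 85, 85, 86, 86, 86, 87, 87, 86, 86, 87, 87, 86, 87, 87, 86, 87, 87, 88, 84, 95, 104, 107, 111, 113, 114, 115, 118, 106, 62, 19, 14, 18, 19, 19]
rows groove [68, 66, 66, 67, 67, 68, 67, 68, 66, 66, 70, 68, 65, 54, 47, 49, 48, 50, 51, 48, 51, 49, 49, 49, 49, 47, 50, 49, 48, 49, 47, 51, 49, 49, 47, 51, 49, 47, 49, 51, 48, 50, 50, 48, 49, 51, 48, 49, 48, 48, 48, 48, 48, 51, 48, 51, 50, 50, 48, 46, 45, 47, 61, 67, 67, 67, 66, 66, 66, 67, 65, 65, 66, 68, 66]
rows cass [67, 67, 68, 68, 60, 49, 46, 46, 46, 47, 46, 47, 46, 54, 65, 68, 67, 67, 67, 66, 67, 67, 67, 67, 67, 66, 67, 66, 66, 66, 67, 67, 67, 66, 67]
```

Run:
```python
from h import *
g=cv2.imread("pics/w5.png",0).astype(float)
print(g[171:177,300:342].mean(0).round().astype(int).tolist())
K,T,_=cam("wrist"); s=arm.get_state(); M=R.from_euler('xyz',s["ee_rot"]).as_matrix()
t=lambda c,r,z:((M.T@(atz((c,r),z,K,T)-s["eef_pos"]))*1000).round(2)
for n,q in dict(gtop=(300,172.5,.186),gbot=(300,221.6,.186),A=(283,197,.186),B=(300,197,.186),C=(316.95,197,.186),bodyx=(320,177.7,.2768),tab=(319.4,268,.305)).items(): print(n,t(*q))
```

```text
[54, 54, 55, 57, 61, 67, 66, 60, 48, 45, 47, 44, 44, 48, 45, 47, 46, 44, 49, 47, 44, 47, 45, 46, 46, 46, 47, 48, 46, 46, 47, 50, 54, 54, 55, 57, 52, 56, 70, 101, 121, 128]
gtop [ 21.13 -15.3  289.24]
gbot [-20.73 -15.96 289.24]
A [  0.68 -29.54 289.24]
B [  0.69 -15.62 289.24]
C [  0.69  -1.74 289.24]
bodyx [ 37.57   0.59 198.44]
tab [ -1.05   0.29 170.24]
```

Call:
{"op": "move_arm", "data": {"deltas": [[-0.6,1.2,-6,0,0,0],[-0.6,1.1,-6,0,0,0],[0,0,-6,0,0,0],[0,0,0,0,0,0],[0,0,0,0,0,0]]}}

```text
t: 9.73
eef_pos: [0.5222, -0.0991, 0.4565]
ee_rot: [3.141, 0.001, -0.317]
force: [0.7, -0.2, -0.2]
width: 0.0097
```

Call:
{"op": "move_arm", "data": {"deltas": [[0,0,0,0,0,0],[0,0,0,0,0,0],[0,0,0,0,0,0],[0,0,0,0,0,0],[0,0,0,0,0,0]]}}

```text
t: 10.15
eef_pos: [0.5223, -0.0992, 0.4573]
ee_rot: [-3.141, -0.0, -0.318]
force: [0.1, 1.0, -1.0]
width: 0.0096
```

```bash
cat > m.py <<'E'
from look import *
def edge(v,lo,off):  # subpixel crossings of midlevel 57.5
    o=[]
    for i in range(len(v)-1):
        if (v[i]-lo)*(v[i+1]-lo)<0: o.append(round(off+i+(lo-v[i])/(v[i+1]-v[i]),2))
    return o
E
python3 - <<'E'
from m import *
K,T,im=look("w6.png",[])
g=cv2.cvtColor(im,cv2.COLOR_RGB2GRAY).astype(float)
for r in (165,170,175,180,185,190,195,200,205,210,215,220,225): print(r,edge(g[r:r+5,262:350].mean(0),57.5,262))
print("tab",[(r,edge(g[r:r+8,300:342].mean(0),32,300)) for r in (240,255,265,275)])
print("groove rows",edge(g[140:245,288:294].mean(1),57.5,140),edge(g[140:245,296:301].mean(1),57.5,140)); print("cass rows",edge(g[140:245,314:326].mean(1),57.5,140))
cv2.imwrite("pics/w6c.png",cv2.resize(cv2.imread("pics/w6.png")[110:300,220:410],None,fx=3.2,fy=3.2,interpolation=cv2.INTER_CUBIC))
E
```

```text
10.2 [ 0.5222 -0.0992  0.4573] [-1.80e+02 -1.00e-02 -1.82e+01] [-0.31  0.02 -0.42] 0.009820893040750655
165 []
170 [np.float64(307.38), np.float64(331.36)]
175 [np.float64(279.64), np.float64(288.54), np.float64(298.44), np.float64(331.69), np.float64(335.55), np.float64(343.08)]
180 [np.float64(279.63), np.float64(288.83), np.float64(298.35), np.float64(305.82), np.float64(335.46), np.float64(343.08)]
185 [np.float64(279.85), np.float64(288.83), np.float64(298.31), np.float64(305.43), np.float64(335.32), np.float64(342.73)]
190 [np.float64(280.22), np.float64(289.24), np.float64(298.56), np.float64(306.48), np.float64(335.3), np.float64(342.71)]
195 [np.float64(280.37), np.float64(289.35), np.float64(298.58), np.float64(306.47), np.float64(335.46), np.float64(342.66)]
200 [np.float64(280.6), np.float64(289.42), np.float64(298.62), np.float64(306.58), np.float64(335.35), np.float64(342.45)]
205 [np.float64(280.59), np.float64(289.47), np.float64(298.7), np.float64(306.52), np.float64(335.32), np.float64(342.38)]
210 [np.float64(280.8), np.float64(289.65), np.float64(298.79), np.float
[... 408 characters left out ...]
.float64(289.24), np.float64(299.58), np.float64(306.5), np.float64(309.48), np.float64(329.39), np.float64(335.49), np.float64(342.88)]
tab [(240, [np.float64(302.51), np.float64(308.47), np.float64(330.37), np.float64(336.5)]), (255, [np.float64(300.45), np.float64(307.37), np.float64(331.53), np.float64(338.52)]), (265, [np.float64(307.22), np.float64(331.64), np.float64(339.69)]), (275, [np.float64(307.27), np.float64(331.73), np.float64(340.83)])]
groove rows [np.float64(146.31), np.float64(156.54)] [np.float64(146.06), np.float64(156.53), np.float64(182.85), np.float64(183.35)]
cass rows [np.float64(146.4), np.float64(156.49), np.float64(169.32), np.float64(178.27), np.float64(213.32)]
```

View pics/w6c.png

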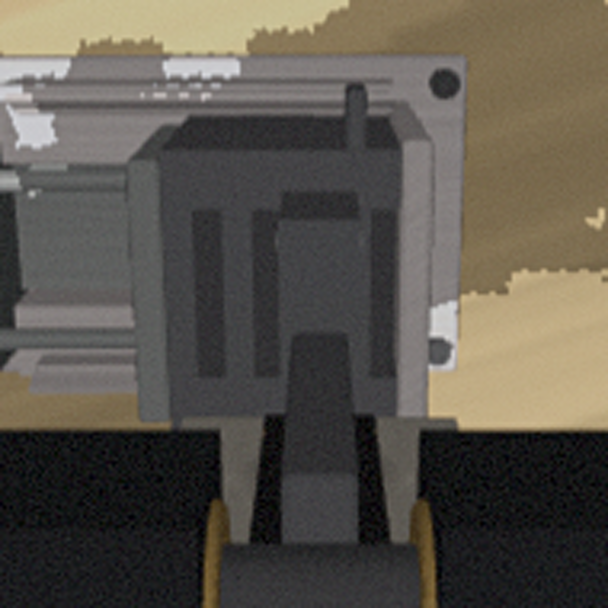

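Now the foot is at column 319.45 and the groove extrapolates to about 321.4, so I overshot by about 1.5 mm because the arm was still settling in the previous picture. Next is the x offset.

Run:
```python
from m import *
g=cv2.imread("pics/w6.png",0).astype(float)
e=edge(g[140:250,282:288].mean(1),57.5,140); print(e)
K,T,_=cam("wrist"); s=arm.get_state(); M=R.from_euler('xyz',s["ee_rot"]).as_matrix()
t=lambda c,r,z:((M.T@(atz((c,r),z,K,T)-s["eef_pos"]))*1000).round(2)
print("row +x edge",t(320,156.5,.186)); print([t(285,r,.186) for r in e])
print("cass +x edge",t(320,178.27,.4573-.2612+.06),"foot/groove y",t(319.45,195,.186),t(321.4,195,.186))
```

```text
[np.float64(146.36), np.float64(156.48), np.float64(227.56), np.float64(243.66)]
row +x edge [ 36.98   0.7  271.3 ]
[array([ 44.44, -24.93, 271.3 ]), array([ 36.99, -25.15, 271.3 ]), array([-19.11, -26.74, 271.29]), array([-32.81, -27.12, 271.28])]
cass +x edge [ 36.63   0.6  201.2 ] foot/groove y [  7.45   0.3  271.29] [  7.45   1.79 271.29]
```

Call:
{"op": "move_arm", "data": {"deltas": [[-0.2,-1.5,-2,0,0,0],[0,0,-3,0,0,0],[0,0,-3,0,0,0],[0,0,0,0,0,0],[0,0,0,0,0,0]]}}

```text
t: 10.62
eef_pos: [0.522, -0.1007, 0.4488]
ee_rot: [3.141, 0.001, -0.318]
force: [0.2, -1.0, -0.3]
width: 0.0098
```

Call:
{"op": "move_arm", "data": {"deltas": [[0,0,-1,0,0,0],[0,0,-1,0,0,0],[0,0,-1,0,0,0],[0,0,-1,0,0,0],[0,0,0,0,0,0]]}}

```text
t: 11.03
eef_pos: [0.522, -0.1007, 0.4449]
ee_rot: [3.141, 0.0, -0.318]
force: [-0.1, -0.4, -1.1]
width: 0.0099
```

Run:
```python
from m import *
K,T,im=look("w7.png",[])
g=cv2.cvtColor(im,cv2.COLOR_RGB2GRAY).astype(float)
for r in (190,200): print(r,[float(x) for x in edge(g[r:r+10,262:350].mean(0),57.5,262)])
print("tab",[(r,[float(x) for x in edge(g[r:r+8,300:342].mean(0),32,300)]) for r in (255,265)])
```

```text
11.0833 [ 0.522  -0.1007  0.445 ] [ 1.80e+02  1.00e-02 -1.82e+01] [-0.24 -1.01  0.24] 0.00963976020327311
190 [276.14, 285.49, 295.41, 304.98, 334.15, 342.1]
200 [276.42, 285.85, 295.56, 305.12, 333.88, 341.74]
tab [(255, [300.48, 307.32, 331.55, 338.47]), (265, [307.2, 331.66, 339.73])]
```

The groove is at 319.45 and the cassette at 319.4, and the foot is already 2 mm into the groove without force. Next I wedge it down, shifting to +y.

Call:
{"op": "move_arm", "data": {"deltas": [[0,0,-1,0,0,0],[0,0,-1,0,0,0],[0.1,0.3,-1,0,0,0],[0.1,0.3,-1,0,0,0],[0,0,0,0,0,0]]}}

```text
t: 11.5
eef_pos: [0.5223, -0.1004, 0.4417]
ee_rot: [3.141, -0.001, -0.317]
force: [-0.8, -3.0, 3.1]
width: 0.0098
```

Call:
{"op": "move_arm", "data": {"deltas": [[0.1,0.3,-1,0,0,0],[0.1,0.3,-1,0,0,0],[0.1,0.3,-1,0,0,0],[0,0,0,0,0,0],[0,0,0,0,0,0]]}}

```text
t: 11.92
eef_pos: [0.5226, -0.0995, 0.4386]
ee_rot: [3.141, -0.001, -0.318]
force: [-1.2, -4.3, 3.7]
width: 0.0099
```

Call:
{"op": "move_arm", "data": {"deltas": [[0.1,0.3,-1,0,0,0],[0.1,0.3,-1,0,0,0],[0.1,0.3,-1,0,0,0],[0.1,0.3,-1,0,0,0],[0,0,0,0,0,0]]}}

```text
t: 12.33
eef_pos: [0.523, -0.0982, 0.4343]
ee_rot: [3.141, -0.0, -0.318]
force: [-0.3, -3.2, 3.8]
width: 0.0098
```

Call:
{"op": "move_arm", "data": {"deltas": [[0.1,0.3,-1,0,0,0],[0.1,0.3,-1,0,0,0],[0.1,0.3,-1,0,0,0],[0.1,0.2,-1,0,0,0],[0,0,0,0,0,0]]}}

```text
t: 12.75
eef_pos: [0.5233, -0.0971, 0.4301]
ee_rot: [3.141, 0.0, -0.318]
force: [-1.0, -3.7, 2.3]
width: 0.0097
```

Call:
{"op": "move_arm", "data": {"deltas": [[0,0,-2,0,0,0],[0,0,-2,0,0,0],[0,0,-2,0,0,0],[0,0,-2,0,0,0],[0,0,-2,0,0,0]]}}

```text
t: 13.17
eef_pos: [0.5232, -0.097, 0.4197]
ee_rot: [3.141, 0.001, -0.318]
force: [-1.8, -5.4, 3.4]
width: 0.0096
```

Call:
{"op": "move_arm", "data": {"deltas": [[0,0,-2,0,0,0],[0,0,-2,0,0,0],[0,0,-2,0,0,0],[0,0,-2,0,0,0],[0,0,-2,0,0,0]]}}

```text
t: 13.58
eef_pos: [0.5229, -0.097, 0.4091]
ee_rot: [3.141, 0.002, -0.318]
force: [-0.5, -4.4, 0.2]
width: 0.0099
```

Call:
{"op": "move_arm", "data": {"deltas": [[-0.1,-0.2,-2,0,0,0],[0,-0.1,-2,0,0,0],[0,0,-2,0,0,0],[0,0,-2,0,0,0],[0,0,-2,0,0,0]]}}

```text
t: 14.0
eef_pos: [0.5232, -0.0972, 0.3998]
ee_rot: [3.141, 0.0, -0.318]
force: [-1.8, -4.3, 1.1]
width: 0.0097
```

Call:
{"op": "move_arm", "data": {"deltas": [[0,0,-2,0,0,0],[0,0,-2,0,0,0],[0,0,-1.5,0,0,0],[0,0,-1.5,0,0,0],[0,0,-1,0,0,0]]}}

```text
t: 14.42
eef_pos: [0.5232, -0.0972, 0.3919]
ee_rot: [3.141, 0.0, -0.318]
force: [-2.3, -3.8, 0.8]
width: 0.0101
```

Underside is now about 131 mm up, and the stop lies between 110 and 126 mm, so I go slowly, 0.5 mm per row.

Call:
{"op": "move_arm", "data": {"deltas": [[0,0,-1,0,0,0],[0,0,-1,0,0,0],[0,0,-1,0,0,0],[0,0,-0.5,0,0,0],[0,0,-0.5,0,0,0]]}}

```text
t: 14.83
eef_pos: [0.5232, -0.0972, 0.388]
ee_rot: [3.142, 0.0, -0.318]
force: [-1.9, -3.5, 0.8]
width: 0.0093
```

Call:
{"op": "move_arm", "data": {"deltas": [[0,0,-0.5,0,0,0],[0,0,-0.5,0,0,0],[0,0,-0.5,0,0,0],[0,0,-0.5,0,0,0],[0,0,0,0,0,0]]}}

```text
t: 15.25
eef_pos: [0.5232, -0.0972, 0.3859]
ee_rot: [3.141, 0.0, -0.318]
force: [-1.6, -4.9, -0.3]
width: 0.0096
```

Call:
{"op": "move_arm", "data": {"deltas": [[0,0,-0.5,0,0,0],[0,0,-0.5,0,0,0],[0,0,-0.5,0,0,0],[0,0,-0.5,0,0,0],[0,0,0,0,0,0]]}}

```text
t: 15.67
eef_pos: [0.5232, -0.0972, 0.3839]
ee_rot: [3.141, 0.0, -0.318]
force: [-2.1, -3.7, 0.5]
width: 0.0102
```

Call:
{"op": "move_arm", "data": {"deltas": [[0,0,-0.5,0,0,0],[0,0,-0.5,0,0,0],[0,0,-0.5,0,0,0],[0,0,-0.5,0,0,0],[0,0,0,0,0,0]]}}

```text
t: 16.08
eef_pos: [0.5232, -0.0972, 0.3819]
ee_rot: [3.142, 0.0, -0.318]
force: [-1.5, -5.1, 0.0]
width: 0.0095
```

Call:
{"op": "move_arm", "data": {"deltas": [[0,0,-0.5,0,0,0],[0,0,-0.5,0,0,0],[0,0,-0.5,0,0,0],[0,0,-0.5,0,0,0],[0,0,0,0,0,0]]}}

```text
t: 16.5
eef_pos: [0.5232, -0.0972, 0.3799]
ee_rot: [3.141, 0.0, -0.318]
force: [-1.1, -5.0, -0.1]
width: 0.0097
```

Call:
{"op": "move_arm", "data": {"deltas": [[0,0,-0.5,0,0,0],[0,0,-0.5,0,0,0],[0,0,-0.5,0,0,0],[0,0,-0.5,0,0,0],[0,0,0,0,0,0]]}}

```text
t: 16.92
eef_pos: [0.5232, -0.0973, 0.3779]
ee_rot: [3.141, 0.0, -0.318]
force: [-1.4, -5.7, -0.6]
width: 0.0097
```

Call:
{"op": "move_arm", "data": {"deltas": [[0,0,-0.5,0,0,0],[0,0,-0.5,0,0,0],[0,0,-0.5,0,0,0],[0,0,-0.5,0,0,0],[0,0,0,0,0,0]]}}

```text
t: 17.33
eef_pos: [0.5232, -0.0973, 0.3771]
ee_rot: [3.142, -0.001, -0.317]
force: [-4.0, -4.4, 8.4]
width: 0.0099
```

Force has risen steeply to 8.4 N with the tool held up at 0.3771. I press slightly more to confirm.

Call:
{"op": "move_arm", "data": {"deltas": [[0,0,-0.3,0,0,0],[0,0,-0.3,0,0,0],[0,0,0,0,0,0],[0,0,0,0,0,0],[0,0,0,0,0,0]]}}

```text
t: 17.75
eef_pos: [0.5233, -0.0973, 0.377]
ee_rot: [-3.142, -0.001, -0.317]
force: [-5.6, -4.1, 11.5]
width: 0.0098
```

It sits on the stop at 11.5 N, and the tool moved only 0.1 mm for the last 0.6 mm commanded. Now I unload, release and retract.

Call:
{"op": "move_arm", "data": {"deltas": [[0,0,0.6,0,0,0],[0,0,0.6,0,0,0],[0,0,0.2,0,0,0],[0,0,0,0,0,0],[0,0,0,0,0,0]]}}

```text
t: 18.17
eef_pos: [0.5233, -0.0973, 0.3772]
ee_rot: [-3.142, -0.0, -0.318]
force: [-1.8, -4.5, 2.8]
width: 0.0098
```

Call:
{"op": "move_arm", "data": {"deltas": [[0,0,0,0,0,0],[0,0,0,0,0,0],[0,0,0,0,0,0],[0,0,0,0,0,0],[0,0,0,0,0,0]], "claw": 130}}

```text
t: 18.58
eef_pos: [0.5234, -0.0969, 0.3769]
ee_rot: [-3.141, -0.0, -0.317]
force: [0.8, -0.2, 0.3]
width: 0.0374
```

Call:
{"op": "move_arm", "data": {"deltas": [[0,0,0,0,0,0],[0,0,0,0,0,0],[0,0,0,0,0,0],[0,0,0,0,0,0],[0,0,0,0,0,0]]}}

```text
t: 19.0
eef_pos: [0.5232, -0.0972, 0.377]
ee_rot: [-3.142, -0.0, -0.318]
force: [0.4, 0.8, -0.4]
width: 0.0428
```

Call:
{"op": "move_arm", "data": {"deltas": [[0,0,5,0,0,0],[0,0,12,0,0,0],[0,0,20,0,0,0],[0,0,25,0,0,0],[0,0,25,0,0,0]]}}

```text
t: 19.42
eef_pos: [0.5231, -0.0972, 0.4651]
ee_rot: [3.141, 0.001, -0.318]
force: [1.3, 0.2, 0.1]
width: 0.043
```

Call:
{"op": "move_arm", "data": {"deltas": [[-7,10,10,0,0,0],[-7,10,10,0,0,0],[-7,10,0,0,0,0],[0,0,0,0,0,0],[0,0,0,0,0,0]]}}

```text
t: 19.83
eef_pos: [0.5015, -0.0664, 0.4833]
ee_rot: [-3.142, 0.001, -0.316]
force: [-0.8, -0.1, -0.1]
width: 0.0429
```

Run:
```python
from m import *
K,T,im=look("w8.png",[("tab_top",.2318),("index_cassette",.126),("plate",.126),("magazine",.1)])
cv2.imwrite("pics/w8c.png",cv2.resize(cv2.imread("pics/w8.png")[100:270,230:430],None,fx=3.5,fy=3.5,interpolation=cv2.INTER_CUBIC))
```

```text
19.8833 [ 0.5018 -0.0667  0.4832] [ 1.7998e+02  6.0000e-02 -1.8130e+01] [-0.66  0.4   0.1 ] 0.0431600669077139
tab_top [352.3 169.3] 0.78 [ 0.524  -0.0978  0.2318]
index_cassette [351.3 170.5] 0.18 [ 0.4995 -0.0996  0.126 ]
index_cassette [135.1 174.3] 0.16 [0.5633 0.1082 0.126 ]
```

View pics/w8c.png

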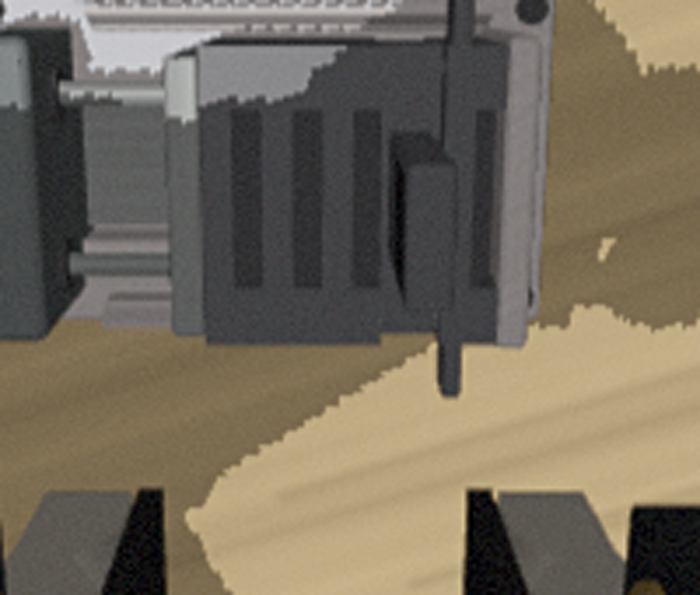

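The picture shows the tab at crop (430,235), upright and directly on the plate side of the eared cassette, whose lower ear is at (450,370). The row is tight, the plate at (185,190) is closed up against it, and the gripper is clear. I hand in.

```bash
python3 -c "
from station import arm
print(arm.job_done())"
```

```text
the job is handed in; nothing more can be done
None
```

The cassette is in the row, right beside the eared cassette on the sprung-plate side. I then released it and handed the job in; no verdict came back.

- **Getting in:** I gripped the tab at 40 N, lined the foot up with the groove using the wrist camera, and pressed down while shifting it about 3.5 mm towards the plate.
- **Seating:** The force rose steeply about 10 mm below the ledges. I pressed to 11.5 N, and the tool moved only about 0.1 mm over the last 0.6 mm commanded. That 11.5 N is the wrist reading, so the force on the stop itself may be a little different.
- **Last checks:** In the final picture the five cassettes look tight and upright, the plate is closed up behind them, and the gripper is clear with about zero force. I judged upright and closed up by eye.
- **Bystanders:** The arm never went near the bystanders, but I did not re-check their positions at the end.

**Disagreements:**
- The wrist calibration was about 2–3 mm off from the held cassette, so I aligned it from the picture itself.
- One of those alignment pictures was taken before the arm had settled, and I corrected the resulting 1.5 mm overshoot before inserting.
- In the final picture the network found the tab where expected (score 0.78). It gave the eared cassette only with low scores (under 0.2) and did not find the plate or magazine, so I judged those by eye.

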